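# Lock the rear levelling foot of a stereo microscope stand

## Robot

A 6-joint arm with a two-finger parallel gripper is mounted at the origin on the work surface. World frame = base frame: x ahead of the robot, y to its left, z up, the work surface at z = 0. Lengths are in m, angles in rad, forces in N, time in s.
With the tool pointing down it reaches from about 0.375 to 0.9 m from the base axis. Payload 3.1 kg.
Tool frame: the origin (TCP) lies between the finger pads; the fingertips stand 8 mm ahead of it and the grasp point (between the pads) lies 11 mm behind it; z points along the fingers, y is the line along which they close (so a half turn about z gives the same grasp; the last joint's range is limited). The gripper opens to 87 mm and grips with 3 to 60 N. Pads are 19 mm wide; open, the fingers measure 117 mm over their backs; the gripper's body (75 mm by 190 mm) begins 51 mm behind the grasp point.
Start: joints at [-1.5, 0.527, 1.433, -0, 1.181, -0.178], TCP at [0.154, -0.606, 0.231] pointing down, gripper open.
Joint ranges: [-3.08, 3.08], [-0.75, 2.2], [0.22, 2.44], [-1.43, 4.57], [0, 2.65], [-2.85, 2.85]. Speed limits (rad/s): [2.79, 2.79, 3.14, 3.14, 3.14, 3.14].

## Interface

Orientations are given as a unit quaternion [x, y, z, w].
In Python, from rig import robot, vision, job gives the robot as it stands.
- The arm moves only by the shell command python3 -m handwheel 'ROWS' [OPENING] [FORCE]. ROWS is JSON, a list of rows, each a list of 4 numbers: the shift along the tool's x, y, z as a fraction of full scale, then the turn about the tool's z as a fraction of full scale. A call has 1 to 20 rows; each row is the pose to reach, as a shift and turn from the pose commanded when the call began, along the tool's axes at that moment, turning the shorter way round; what a row does not reach only later rows make up. Full scale, the value 1, is 300 mm for a shift and 2 pi rad for a turn. A row lasts 1/12 s, in which the tool goes at most 41.7 mm and 7.16 degrees, less where a joint would pass 70% of its speed; a pose out of reach is approached as far as the arm can. A call with a number of a shift or a turn outside -1 to 1 is refused whole. A call with a gripper value outside its range is refused whole. OPENING is the opening in per cent of the stroke, from 0 (shut) to 100 (fully open), set as the call begins (- or left out, the last holds). The fingers move at their own pace and stop on an object; FORCE is the grip in N (left out, the last holds). Time passes only in rows, so rows that repeat a pose let the fingers close. It gives the time, the measured TCP pose, the force, the opening and the grip force at its end, in the units of the state.
- robot.get_obs(): the state, without advancing time (a new reading comes with each control period).
- vision.camera(name): name is "side" or "top" or "wrist"; returns a dict with "frame" (384x512x3 uint8, red, green, blue), "K" (3x3 intrinsics, pixels), "cam_to_world" (4x4, takes a point from camera to world coordinates); the wrist camera has in their place "hand_eye" (4x4, takes a point from camera to tool coordinates, whose origin is the TCP and whose axes are the flange's). Camera axes: x right, y down, z forward; pixel columns grow to the right and rows downward; lengths in m; the calibration is good to about 2 mm. The wrist camera is an equidistant fisheye: a pixel r from the principal point sees the ray r / f radians off the axis. A picture is of the moment at which its call begins: read the wrist's pose just before it. There is no depth.
- job.hand_in(): hands the job in; it is judged then, once.
Trained networks look in the newest picture that a camera, given by its name, has taken for a name from the list of things; names that differ only in an ending like _2 or _b are one class to them, and where a whole thing is asked for, a point or a joint stands for the part that bears it (a point fixed in the world has none). Each returns a list of dicts, best first, with "conf" (0 to 1); they miss things now and then, are a little off and sometimes report something else, mostly with a low value. They report only what shows in the picture. A call takes as long as a camera call. They do not tell look-alikes from the thing itself.
- vision.look_for(camera, label): "point" ([row, column] in pixels, amid what is visible of it).
- vision.outline_of(camera, label): "mask" (384x512 bool, what is visible of it) and "point" ([row, column] in pixels, amid what is visible of it).
The state is a dict: "time": time; "q": joint angles; "joint_velocities": joint speeds; "joint_torque": joint torques, N m; "position": TCP position; "tool_rot": TCP orientation; "ft_force": force on the tool from outside, world axes, zero at the start; "moment": the same for the moment, N m; "grip_width": finger opening in m; "grip_force": force on a finger pad.
Only numpy, scipy, OpenCV 4.12 (cv2) and the standard library are available. Lean on these libraries where they do the work, as an engineer would, in place of code of your own. Each camera call takes 0.05 s, during which the arm holds its last target. There are 200 camera calls.

## Task

Lock the rear levelling foot of the microscope stand (at the end of the tail, behind the pole): put the ring of the large yellow spanner right down over the hexagon of its screw, handle on the pole's collar on the side of the pole away from the robot, so that the pole keeps the screw from turning. Then turn the brass jam nut clockwise down onto the stand and tighten it to about 0.9 N m, at least 0.6 and never above 1.3, without losing the screw's setting. Then lift the spanner off and lay it back flat on the blue mat; do not bang or lean on the stand, and leave everything else where it is.

Things in the scene. Friction and masses are not known exactly. Their poses are not given: they have to be found in the camera images.
- stand: White microscope stand, fixed. Origin on the counter (z 0) under the rear levelling screw's axis; z up; +y out along the tail, so from the screw the pole lies towards -y. Tail: bar 60 mm wide ending in a round lug of 30 mm radius about the screw, top 32 mm above the counter. Base plate: y -120 to -370, x -140 to 90 mm, top at 32 mm. Two similar small feet on its front corners are already locked.
- pole (a point): Point on the axis of the stand's pole, 66 mm above the counter; axes as the stand's, in whose frame it lies at x -29, y -165 mm. Steel pole 30 mm in diameter, 340 mm high, in a round collar 72 mm across with a flat top 60 mm above the counter. White focus carriage, 60 mm square, from 197 mm up; the microscope head is farther towards -y.
- screw_flange (a point): On the levelling screw's axis, on its flange (32 mm across), 60 mm above the counter; turns with the screw. On the flange stands the hexagon, 24 mm across flats to a height of 71 mm, then a lead cone to 17 mm across corners at the top, 77 mm. At screw angle 0 two of its corners point along the stand's y: a handle along -y fits then, level on the collar and 7 mm clear of the pole, on its +x side.
- foot_screw (a joint): Angle of the levelling screw, rad, clockwise from above positive. Starts within 0.03 of 0, its setting; must stay within 0.45. Unheld it turns at 0.22 N m, so the nut cannot be tightened but drags it round. Held by the spanner it gives about 0.2 to 0.33 rad (ring play, gap to the pole) until the handle bears on the pole.
- nut_top (a point): Centre of the jam nut's top, 48.5 mm above the counter; axes turn with the nut. Knurled round brass nut, 45 mm diameter, 16 mm thick, just above the lug (32 mm). Clockwise from above it runs freely (0.04 N m) for an unknown 0.5 to 1.7 rad, then meets the lug. Fitted, the spanner (ring 38 mm wide, shank 10 mm, heights 60 to 72 mm) lies above it: fingers either side can swing about 1.4 rad a grasp.
- jam_nut (a joint): Rad that the nut is turned (clockwise) past meeting the lug: its tightness; 0 at the start. Nothing up to 0.35 N m, then 0.04 rad per N m more: 0.010 at 0.6 N m, 0.022 at 0.9, 0.038 at 1.3 (over-tight). Let go, it springs back to 0.014 at most and stays there by friction.
- spanner: Large ring spanner, steel with yellow grip, 0.30 kg, on the mat. Origin: ring centre, underside; z up; +x along the handle. Ring 38 mm diameter, 12 mm thick, hexagon hole 25.5 mm across flats (corners on the x axis), 1.5 mm chamfers. Shank 10 mm wide to x = 50 mm, grip 14 mm wide, 12 mm thick, to x = 195 mm. Underside flat. Fitted, its origin is at point screw_flange.
- spanner_grip (a point): Middle of the thickness of the spanner's yellow grip, 65 mm from the ring centre along the handle, near the balance point, 6 mm above the underside. Axes as the spanner's.
- mat: Blue tool mat, fixed, 270 mm (x) by 190 mm (y), 4 mm thick; origin: centre of its underside on the counter. The two spanners lie side by side on it, roughly along its x, 90 mm apart, in either order.
- small_spanner: Smaller ring spanner with an red grip, 150 mm long, ring 25 mm across; too small for this screw. Leave it alone. Origin: ring centre, underside; +x along the handle.
- rock: Brown rock specimen, 80 x 60 x 40 mm. Bystander. Origin: centre of its underside.
- petri: Covered petri dish, 93 mm diameter, 16 mm high. Bystander. Origin: centre of its underside.
- petri2: Second covered petri dish, 93 mm diameter, 16 mm high. Bystander. Origin: centre of its underside.
- slide_box: Green slide box, 90 x 200 x 26 mm. Bystander. Origin: centre of its underside.
- reagent: Amber reagent jar, 48 mm diameter, 95 mm high. Bystander. Origin: centre of its underside.
- specimen_jar: Glass specimen jar, 60 mm diameter, 80 mm high. Bystander. Origin: centre of its underside.
Things that resemble listed ones, but are neither listed nor needed, are in the scene too. Of the things like the spanner, leave any that is purple; of the rest the smaller one is meant.

How it is judged:
On the way, in this order (a step that is already met when the one before it is completed fails the run):
1. the spanner's ring is fully down on the screw's hexagon head (distance between spanner and screw_flange below 0.005 m), for 0.2 s.
2. with the spanner still on, the nut is tight (0.6 N m or more) (value of joint jam_nut above 0.01 rad and distance between spanner and screw_flange below 0.006 m), for 0.2 s.
At the end, for the whole second after the job is handed in: Nut left tight, having been brought to at least 0.6 N m (joint jam_nut stays over 0.008), levelling screw within 0.45 rad of its setting, spanner lying flat and at rest on the blue mat (middle of its grip over the mat) (value of joint jam_nut above 0.008 rad and value of joint foot_screw between -0.45 and 0.45 rad and x of spanner_grip in the frame of mat between -0.13 and 0.13 m and y of spanner_grip in the frame of mat between -0.09 and 0.09 m and z of spanner_grip in the frame of mat below 0.016 m and angle between spanner's own z axis and vertical below 0.15 rad and linear speed of spanner below 0.02 m/s); the robot touches nothing.
It fails at once if the nut is over-tightened (more than 1.3 N m) (value of joint jam_nut above 0.038 rad).
It fails at once if the levelling screw is turned more than 0.45 rad (26 degrees) off its setting (value of joint foot_screw above 0.45 rad or value of joint foot_screw below -0.45 rad).
It fails at once if the robot presses on the stand with more than 20 N (contact force between any of the arm, the fingers and stand above 20 N).
It fails at once if the spanner is forced against the stand with more than 25 N (contact force between spanner and stand above 25 N).
It fails at once if something else on the counter is moved by more than 30 mm (distance of any of small_spanner, rock, petri, petri2, slide_box, reagent, specimen_jar from where it was at the start of the episode above 0.03 m).
It also fails if it takes over 72 s, if anything falls off the work surface, if the arm or the gripper's body presses on something with over 40 N, if the wrist force passes 120 N, or if a joint passes its speed limit or range.

## Working session

There is one attempt and no reset: what is moved stays moved. The work goes in short steps, Python scripts to look and compute and a shell command to move; the robot and the scene stay as the last step left them, time stands still between calls to the robot, and variables do not carry over. Pictures are saved under pics/ and viewed, at most 11 in all, crops included, and the job is handed in when it is done.

```bash
ls; mkdir -p pics; cat > h.py <<'E'
import numpy as np, cv2
from rig import robot, vision, job
from scipy.spatial.transform import Rotation as R
def snap(n,f=None):
    c=vision.camera(n)
    if f: cv2.imwrite('pics/'+f+'.png',c['frame'][:,:,::-1])
    return c
def ray(c,px,obs=None):
    r,k=px; K=c['K']; x=(k-K[0,2])/K[0,0]; y=(r-K[1,2])/K[1,1]
    if 'cam_to_world' in c:
        T=c['cam_to_world']; d=np.array([x,y,1.])
    else:
        P=np.eye(4);P[:3,:3]=R.from_quat(obs['tool_rot']).as_matrix();P[:3,3]=obs['position']
        T=P@c['hand_eye']; a=np.hypot(x,y); d=np.array([x/a*np.sin(a),y/a*np.sin(a),np.cos(a)]) if a>1e-9 else np.array([0,0,1.])
    return T[:3,3],T[:3,:3]@d
def at(c,px,z,obs=None):
    o,d=ray(c,px,obs); return o+d*(z-o[2])/d[2]
E
python3 - <<'E'
from h import *
o=robot.get_obs(); print(o['time'],o['position'],o['tool_rot'],o['grip_width'])
for n in ['top','side']:
    c=snap(n,n+'0'); print(n,c['K'].tolist(),np.round(c['cam_to_world'],3).tolist())
    for l,z in [('stand',.032),('spanner',.016),('small_spanner',.01),('mat',.004),('nut_top',.0485),('pole',.2),('rock',.02),('petri',.016),('slide_box',.026),('reagent',.095),('specimen_jar',.08)]:
        for d in vision.look_for(n,l)[:3]: print(l,np.round(d['conf'],2),np.round(d['point']),np.round(at(c,d['point'],z),3))
E
```

```text
pics
0.0 [ 0.15387677 -0.60500378  0.22955588] [ 9.92271356e-01  1.24081942e-01  5.35194220e-05 -1.10686718e-03] 0.0872115790025583
top [[356.33964556053064, 0.0, 257.03196532249984], [0.0, 356.33964556053064, 191.87377139858214], [0.0, 0.0, 1.0]] [[0.022, -0.987, 0.161, 0.271], [-1.0, -0.023, -0.007, 0.113], [0.01, -0.161, -0.987, 1.349], [0.0, 0.0, 0.0, 1.0]]
stand 0.65 [200. 353.] [ 0.463 -0.254  0.032]
stand 0.51 [194. 208.] [0.474 0.286 0.032]
stand 0.16 [119. 252.] [0.77  0.131 0.032]
spanner 0.97 [231. 108.] [0.33  0.654 0.016]
spanner 0.72 [202. 210.] [0.445 0.28  0.016]
small_spanner 0.73 [202. 186.] [0.444 0.373 0.01 ]
small_spanner 0.66 [120. 250.] [0.774 0.14  0.01 ]
mat 0.84 [200. 197.] [0.455 0.331 0.004]
nut_top 0.58 [187. 284.] [0.506 0.006 0.048]
pole 0.7 [203. 355.] [ 0.431 -0.214  0.2  ]
rock 0.56 [220. 419.] [ 0.395 -0.505  0.02 ]
petri 0.73 [122. 250.] [0.766 0.139 0.016]
petri 0.7 [126. 286.] [ 0.753 -0.005  0.016]
slide_box 0.65 [128. 200.] [0.734 0.331 0.026]
reagent 0.49 [187. 439.] [ 0.51  -0.547  0.095]
specimen_jar 0.83 [160. 408.] [ 0.609 -0.448  0.08 ]
side [[457.3574339910037, 0.0, 257.70209731569315], [0.0, 457.3574339910037, 189.83936269313406], [0.0, 0.0, 1.0]] [[0.883, -0.346, 0.316, -0.11], [-0.468, -0.621, 0.629, -1.075], [-0.021, -0.703, -0.711, 1.426], [0.0, 0.0, 0.0, 1.0]]
stand 0.6 [245. 296.] [ 0.502 -0.176  0.032]
spanner 0.5 [182. 172.] [0.209 0.404 0.016]
spanner 0.47 [155. 281.] [0.719 0.322 0.016]
spanner 0.46 [174. 243.] [0.508 0.295 0.016]
mat 0.6 [172. 248.] [0.54  0.305 0.004]
pole 0.81 [247. 299.] [ 0.433 -0.294  0.2  ]
rock 0.83 [328. 321.] [ 0.397 -0.504  0.02 ]
petri 0.8 [177. 311.] [0.765 0.128 0.016]
petri 0.77 [198. 327.] [ 0.752 -0.016  0.016]
slide_box 0.87 [156. 281.] [0.714 0.31  0.026]
reagent 0.53 [323. 362.] [ 0.494 -0.581  0.095]
specimen_jar 0.71 [200. 327.] [ 0.709 -0.069  0.08 ]
specimen_jar 0.61 [289. 366.] [ 0.592 -0.48   0.08 ]
```

```bash
python3 -c "
import cv2
a=cv2.imread('pics/top0.png');cv2.imwrite('pics/top0c.png',cv2.resize(a[60:290,60:460],(800,460),interpolation=cv2.INTER_CUBIC))"
```

```text
(no output)
```

View pics/top0c.png

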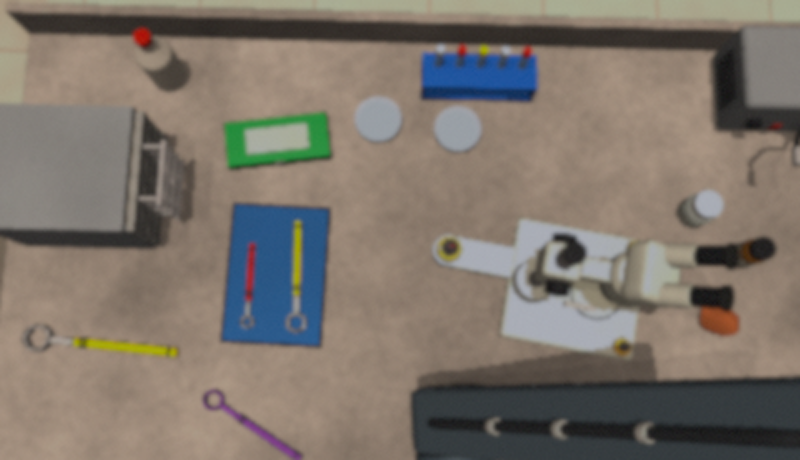

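Top view: the mat is at crop (275,275), with the yellow spanner's ring at (296,321) and its handle up along +x. The screw and nut are at (449,248), and the tail runs right to the pole near (530,280). The larger yellow spanner at (40-180,345) and the purple one are decoys.

View pics/side0.png

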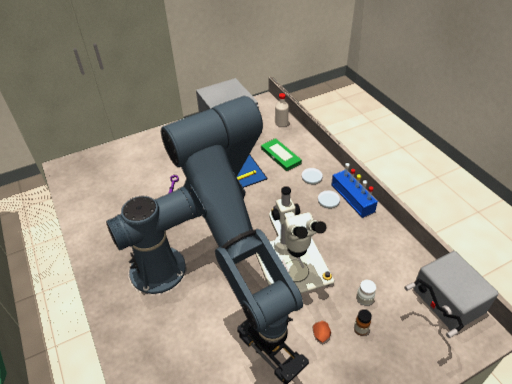

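```bash
python3 - <<'E'
from h import *
c=snap('top')
f=c['frame'].astype(int)
m=((f[...,0]>150)&(f[...,1]>140)&(f[...,2]<90)).astype(np.uint8)
n,l,s,ce=cv2.connectedComponentsWithStats(m)
for i in range(1,n):
    if s[i,4]>20: print(s[i],np.round(at(c,ce[i][::-1],.016),3))
for px in [(220.5,208),(171,208.5)]: print(at(c,px,.016))
print('screw',at(c,(184,284.5),.075))
o=vision.outline_of('top','stand')
for d in o[:2]:
    print(d['conf'],d['point'],d['mask'].sum(),np.where(d['mask'].any(0))[0][[0,-1]])
# eyepiece heights: arm-free estimate skipped
E
```

```text
[509 154   3  18  31] [ 0.632 -0.874  0.016]
[207 175   3  27  57] [0.498 0.289 0.016]
[104 229  39   9 195] [0.322 0.599 0.016]
[0.37622962 0.28512368 0.016     ]
[0.5653002  0.29152003 0.016     ]
screw [0.51059584 0.00546375 0.075     ]
0.97 [200.8, 352.6] 5585 [278 429]
0.54 [181.9, 287.3] 107 [279 290]
```

The side view shows the arm reaching over towards -y, with the microscope (about 0.4 m high) between it and the mat. I'll raise the tool and arc over it.

```bash
cat >> h.py <<'E'
def yaw(o): 
    x=R.from_quat(o['tool_rot']).as_matrix()[:,0]; return np.arctan2(x[1],x[0])
def go(p,yw=None,o=None):
    "rows units to reach TCP p, yaw yw"
    o=o or robot.get_obs(); M=R.from_quat(o['tool_rot']).as_matrix()
    s=M.T@(np.array(p)-o['position'])/.3
    t=0 if yw is None else -((yw-yaw(o)+np.pi)%(2*np.pi)-np.pi)/2/np.pi
    print('rows',np.round(s,4),round(t,4))
E
python3 -m handwheel '[[0,0,-0.9,-0.3],[0,0,-0.9,-0.3],[0,0,-0.9,-0.3],[0,0,-0.9,-0.3],[0,0,-0.9,-0.3],[0,0,-0.9,-0.3],[0,0,-0.9,-0.3],[0.827,-0.547,-0.9,-0.3],[0.827,-0.547,-0.9,-0.3],[0.827,-0.547,-0.9,-0.3],[0.827,-0.547,-0.9,-0.3],[0.827,-0.547,-0.9,-0.3],[0.827,-0.547,-0.9,-0.3],[0.827,-0.547,-0.9,-0.3],[0.827,-0.547,-0.9,-0.3],[0.827,-0.547,-0.9,-0.3]]' 100
python3 - <<'E'
from h import *
o=robot.get_obs(); print(o['position'],yaw(o),o['q']); go([.44,-.12,.48],3.17)
E
```

```text
time: 2.63
position: [0.3556, -0.3831, 0.5012]
tool_rot: [0.48, 0.877, -0.0, 0.0]
ft_force: [-0.5, 0.6, 0.5]
grip_width: 0.0872
grip_force: 0.0
[ 0.35559424 -0.3831021   0.50116651] 2.141146483764242 [-1.03683853e+00  1.81415326e-01  1.23848651e+00  4.00390894e-04
  1.72080745e+00 -1.60712883e+00]
rows [0.5863 0.7103 0.0703] -0.1637
```

```bash
python3 -m handwheel '[[0.586,0.71,0.05,-0.164],[0.586,0.71,0.05,-0.164],[0.586,0.71,0.05,-0.164],[0.586,0.71,0.05,-0.164],[0.586,0.71,0.05,-0.164],[0.586,0.71,0.05,-0.164],[0.586,0.71,0.05,-0.164],[0.586,0.71,0.05,-0.164],[0.586,0.71,0.05,-0.164]]'
python3 - <<'E'
from h import *
go([.45,.14,.3],3.17)
E
```

```text
time: 3.38
position: [0.4404, -0.1227, 0.4855]
tool_rot: [-0.013, 1.0, -0.0, -0.0]
ft_force: [-0.2, 0.6, -0.1]
grip_width: 0.0871
grip_force: 0.0
rows [-0.0551  0.8749  0.6178] -0.0004
```

```bash
python3 -m handwheel '[[-0.055,0.875,0.1,0],[-0.055,0.875,0.2,0],[-0.055,0.875,0.3,0],[-0.055,0.875,0.62,0],[-0.055,0.875,0.62,0],[-0.055,0.875,0.62,0],[-0.055,0.875,0.62,0],[-0.055,0.875,0.62,0],[-0.055,0.875,0.62,0],[-0.055,0.875,0.62,0],[-0.055,0.875,0.62,0]]'
python3 - <<'E'
from h import *
o=robot.get_obs(); c=snap('wrist','w1'); print(o['position'],yaw(o),c['K'].tolist(),np.round(c['hand_eye'],3).tolist())
cv2.imwrite('pics/w1b.png',cv2.resize(c['frame'][:,:,::-1],(800,600),interpolation=cv2.INTER_CUBIC))
for l,z in [('spanner',.01),('screw_flange',.077),('nut_top',.0485),('pole',.06),('mat',.004),('small_spanner',.01)]:
    for d in vision.look_for('wrist',l)[:3]: print(l,np.round(d['conf'],2),np.round(d['point'],1),np.round(at(c,d['point'],z,o),3))
E
```

```text
time: 4.3
position: [0.4519, 0.1385, 0.3]
tool_rot: [-0.01, 1.0, -0.0, 0.0]
ft_force: [0.8, 0.6, 0.3]
grip_width: 0.0872
grip_force: 0.0
[0.45188897 0.13852772 0.29998598] -3.120901502436167 [[297.3186396354542, 0.0, 254.19357354603727], [0.0, 297.3186396354542, 191.10305250080037], [0.0, 0.0, 1.0]] [[0.001, -0.96, -0.281, 0.077], [1.0, 0.001, -0.0, -0.002], [0.001, -0.281, 0.96, -0.154], [0.0, 0.0, 0.0, 1.0]]
spanner 0.97 [158.  347.2] [0.448 0.282 0.01 ]
spanner 0.67 [ 98.7 484.5] [0.32  0.556 0.01 ]
spanner 0.58 [ 23.5 417.6] [0.214 0.399 0.01 ]
screw_flange 0.75 [201.9 162.3] [0.504 0.011 0.077]
nut_top 0.76 [196.9 170.3] [0.505 0.015 0.048]
pole 0.6 [169.3  60.1] [ 0.461 -0.17   0.06 ]
mat 0.78 [160.2 366.2] [0.451 0.317 0.004]
small_spanner 0.91 [159.7 399.5] [0.446 0.375 0.01 ]
small_spanner 0.58 [299.  325.9] [0.713 0.277 0.01 ]
```

View pics/w1b.png

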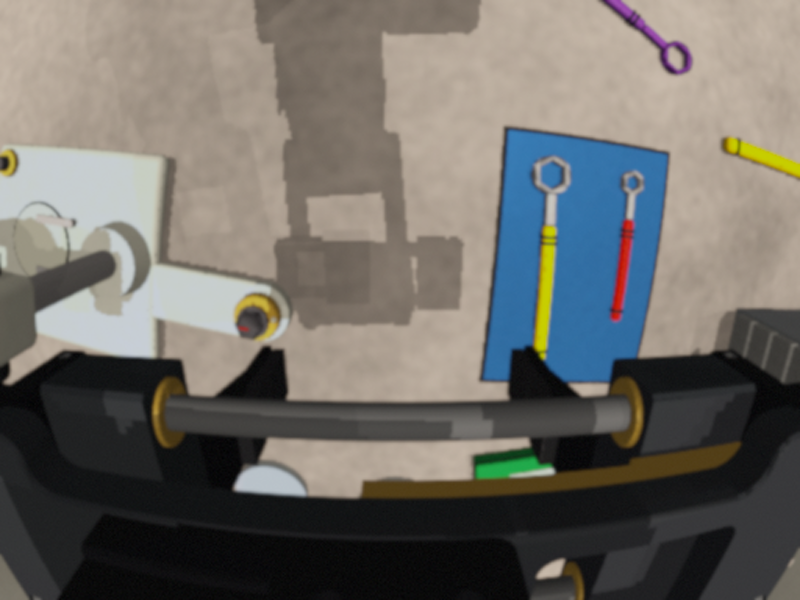

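The wrist view (800 px scale) shows the spanner's ring at (551,175) with its handle down to (541,355). The red spanner is to its right, the screw and nut at (254,318), and the tail leads left to the collar at (125,258). Next I'll measure the spanner axis.

```bash
cat >> h.py <<'E'
def spanner_pose(z=.016,n='wrist',blue=True):
    o=robot.get_obs(); c=snap(n); f=c['frame'].astype(int)
    ds=[d for d in vision.outline_of(n,'spanner') if d['conf']>.3]
    out=[]
    for d in ds:
        m=d['mask']; y=m&(f[...,0]>130)&(f[...,1]>120)&(f[...,2]<110)
        P=np.array([at(c,p,z,o)[:2] for p in np.argwhere(m)]); Y=np.array([at(c,p,z,o)[:2] for p in np.argwhere(y)])
        if len(Y)<30: continue
        vx,vy,x0,y0=cv2.fitLine(Y.astype(np.float32),cv2.DIST_HUBER,0,.001,.001).ravel()
        a=np.array([vx,vy]); yc=Y.mean(0)
        s=(P-yc)@a
        if abs(s.min())>abs(s.max()): a=a
        else: a=-a; s=-s
        # ring at s.min end: ring centre = extreme + 19 mm
        e=np.percentile(s,.3); p0=np.array([x0,y0]); c0=p0+a*((yc-p0)@a)
        r=P[s<e+.038]; u=np.array([-a[1],a[0]]); lat=(r-c0)@u
        rc=c0+a*(e+.019)
        print('conf %.2f'%d['conf'],'yaw %.3f'%np.arctan2(a[1],a[0]),'ring',np.round(rc,4),'lat ring %.4f'%((lat.min()+lat.max())/2),'ringwidth %.4f'%(lat.max()-lat.min()),'ringcircle',np.round(np.array(cv2.minEnclosingCircle(r.astype(np.float32))[0]),4),'grip',np.round(rc+a*.065,4),'yellow s from ring',np.round((np.percentile(((Y-rc)@a),[1,99])),3))
        out.append((rc,np.arctan2(a[1],a[0])))
    return out
E
python3 - <<'E'
from h import *
spanner_pose()
E
```

```text
conf 0.97 yaw 1.482 ring [0.3164 0.5117] lat ring 0.0000 ringwidth 0.0202 ringcircle [0.3172 0.512 ] grip [0.3221 0.5765] yellow s from ring [-0.012  0.121]
conf 0.75 yaw 0.033 ring [0.3766 0.2827] lat ring 0.0007 ringwidth 0.0392 ringcircle [0.3765 0.2834] grip [0.4416 0.2848] yellow s from ring [0.05  0.182]
```

```bash
python3 - <<'E'
from h import *
go([.4416,.2852,.06],.034-np.pi); go([.4416,.2852,.0135],.034-np.pi)
E
```

```text
rows [0.0219 0.4873 0.8002] -0.0019
rows [0.0221 0.4873 0.9552] -0.0019
```

```bash
python3 -m handwheel '[[0.022,0.487,0.2,-0.002],[0.022,0.487,0.4,-0.002],[0.022,0.487,0.6,-0.002],[0.022,0.487,0.7,-0.002],[0.022,0.487,0.8,-0.002],[0.022,0.487,0.85,-0.002],[0.022,0.487,0.85,-0.002]]' 60
python3 - <<'E'
from h import *
o=robot.get_obs();print(o['position'],yaw(o))
spanner_pose()
go([.4416,.2852,.0135],.034-np.pi)
E
```

```text
time: 5.33
position: [0.4416, 0.2819, 0.0594]
tool_rot: [-0.018, 1.0, 0.0, 0.001]
ft_force: [0.1, -0.3, -0.3]
grip_width: 0.054
grip_force: 0.0
[0.44158781 0.28186458 0.05936265] -3.1060098097743527
conf 0.95 yaw 0.024 ring [0.376  0.2853] lat ring -0.0001 ringwidth 0.0371 ringcircle [0.376  0.2852] grip [0.441  0.2868] yellow s from ring [0.048 0.145]
conf 0.68 yaw -3.140 ring [0.3095 0.4971] lat ring 0.0037 ringwidth 0.0122 ringcircle [0.3186 0.4967] grip [0.2445 0.497 ] yellow s from ring [-0.016  0.   ]
rows [-0.0206  0.0169  0.1323] 0.0004
```

```bash
python3 -m handwheel '[[0.001,0.006,0.03,0],[0.001,0.006,0.06,0],[0.001,0.006,0.09,0],[0.001,0.006,0.105,0],[0.001,0.006,0.105,0],[0.001,0.006,0.105,0]]' 60
python3 -m handwheel '[[0,0,0,0],[0,0,0,0],[0,0,0,0],[0,0,0,0],[0,0,0,0],[0,0,0,0]]' 0 40
```

```text
time: 5.93
position: [0.4417, 0.2826, 0.0305]
tool_rot: [-0.017, 1.0, 0.0, 0.001]
ft_force: [-0.3, 1.0, 0.3]
grip_width: 0.0522
grip_force: 0.0
time: 6.43
position: [0.4409, 0.2828, 0.0293]
tool_rot: [-0.018, 1.0, 0.0, 0.0]
ft_force: [-0.7, -0.2, -0.4]
grip_width: 0.0201
grip_force: 0.0
```

```bash
python3 -m handwheel '[[0.001,0.012,0.0,0],[0.001,0.012,0.02,0],[0.001,0.012,0.04,0],[0.001,0.012,0.053,0],[0.001,0.012,0.053,0],[0.001,0.012,0.053,0]]' 50
python3 -m handwheel '[[0,0,0,0],[0,0,0,0],[0,0,0,0],[0,0,0,0],[0,0,0,0],[0,0,0,0],[0,0,0,0]]' 0 40
```

```text
time: 6.93
position: [0.4402, 0.2862, 0.0127]
tool_rot: [-0.018, 1.0, -0.0, -0.0]
ft_force: [0.3, -0.0, -0.9]
grip_width: 0.0424
grip_force: 0.0
time: 7.52
position: [0.4405, 0.2864, 0.0134]
tool_rot: [-0.018, 1.0, 0.0, 0.0]
ft_force: [0.6, 0.7, -0.4]
grip_width: 0.0132
grip_force: 40.0
```

```bash
python3 -m handwheel '[[0,0,-0.1,0],[0,0,-0.2,0],[0,0,-0.3,0],[0,0,-0.4,0],[0,0,-0.5,0],[0,0,-0.55,0],[0,0,-0.55,0]]'
python3 - <<'E'
from h import *
go([.44,.14,.18],np.pi/2+.034)
E
```

```text
time: 8.1
position: [0.4424, 0.2871, 0.1817]
tool_rot: [-0.018, 1.0, 0.001, 0.004]
ft_force: [0.3, -0.2, -3.0]
grip_width: 0.0136
grip_force: 40.0
rows [ 0.0253 -0.4898  0.0043] 0.2502
```

```bash
python3 -m handwheel '[[0,-0.1,0,0.02],[0,-0.2,0,0.04],[0,-0.3,0,0.06],[0.01,-0.4,0,0.08],[0.01,-0.49,0,0.1],[0.01,-0.49,0,0.12],[0.01,-0.49,0,0.14],[0.01,-0.49,0,0.16],[0.01,-0.49,0,0.18],[0.01,-0.49,0,0.2],[0.01,-0.49,0,0.22],[0.01,-0.49,0,0.24],[0.01,-0.49,0,0.25],[0.01,-0.49,0,0.25],[0.01,-0.49,0,0.25]]'
python3 - <<'E'
from h import *
o=robot.get_obs(); c=snap('wrist','w2'); print(o['position'],yaw(o),o['q'])
cv2.imwrite('pics/w2b.png',cv2.resize(c['frame'][:,:,::-1],(800,600),interpolation=cv2.INTER_CUBIC))
for l,z in [('screw_flange',.077),('nut_top',.0485),('pole',.06)]:
    for d in vision.look_for('wrist',l)[:3]: print(l,np.round(d['conf'],2),np.round(d['point'],1),np.round(at(c,d['point'],z,o),3))
E
```

```text
time: 9.35
position: [0.4416, 0.1392, 0.1771]
tool_rot: [0.694, 0.72, -0.001, -0.001]
ft_force: [-0.2, -0.4, -2.8]
grip_width: 0.0136
grip_force: 40.0
[0.44156173 0.13917137 0.17710567] 1.6079201720918301 [ 6.32598957e-02  3.97461241e-01  1.88308683e+00 -9.51863102e-05
  8.64025388e-01  2.61981943e-02]
screw_flange 0.55 [165.1 253.2] [0.44  0.164 0.077]
nut_top 0.72 [164.7 254.9] [0.441 0.159 0.048]
```

View pics/w2b.png

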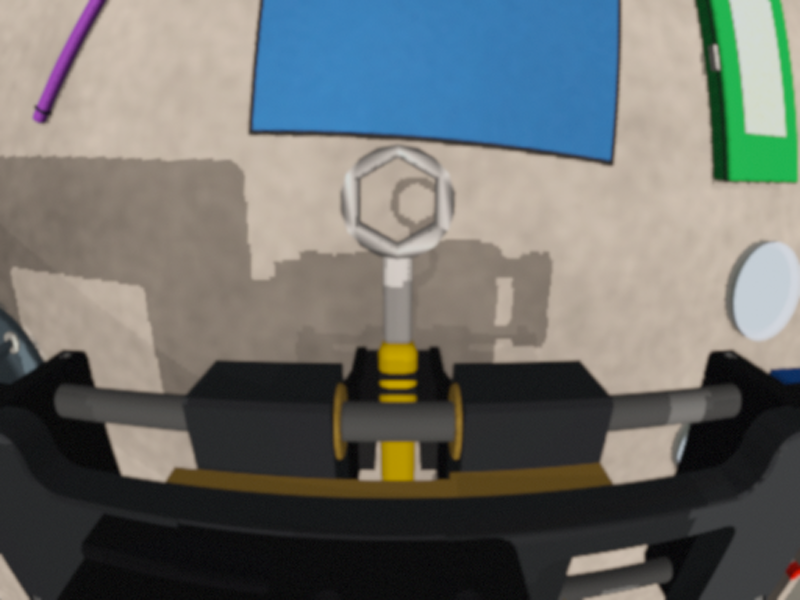

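The wrist view shows the ring held level at (398,200) with its flat hexagon hole and the handle on the tool axis; the stand is out of view. I'll get the stand pose from the earlier pictures.

```bash
python3 - <<'E'
import cv2,numpy as np
a=cv2.imread('pics/w1.png')[90:240,0:200]; b=cv2.imread('pics/top0.png')[160:245,270:390]
A=cv2.resize(a,None,fx=4,fy=4,interpolation=cv2.INTER_CUBIC)
cv2.imwrite('pics/cmp.png',A)
E
```

```text
(no output)
```

View pics/cmp.png

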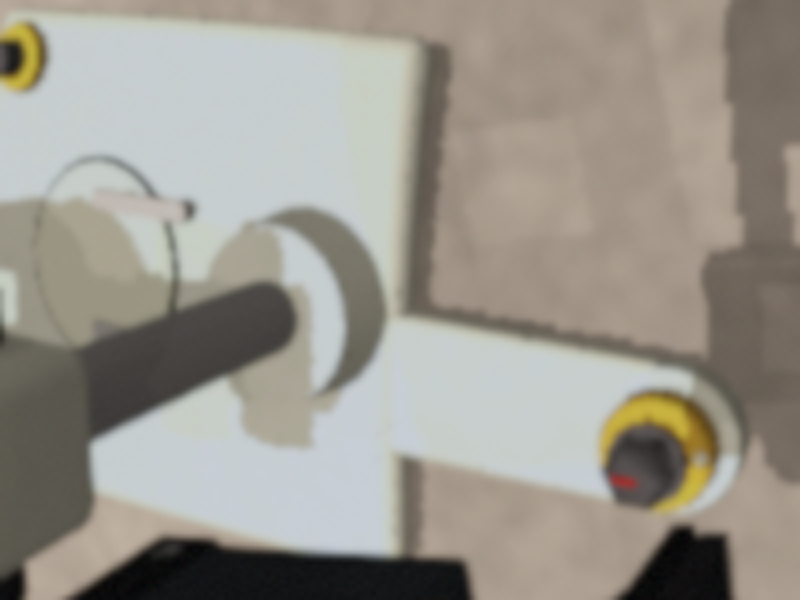

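Crop of w1 (4x, row offset 90): screw head top at (638,462), nut centre about (660,452). The tail edges run (410,320)-(690,368) and (400,455)-(590,497); the base plate's edge is (415,60)-(392,550).

```bash
python3 - <<'E'
from h import *
from scipy.optimize import least_squares
c2=snap('wrist'); o={'position':np.array([0.45188897,0.13852772,0.29998598]),'tool_rot':R.from_euler('z',-3.1209).__mul__(R.from_quat([1,0,0,0])).as_quat()}
print(yaw(o))
f=lambda x,y,z:at(c2,(90+y/4,x/4),z,o)[:2]
A=f(410,320,.032),f(690,368,.032);B=f(400,455,.032),f(590,497,.032);E=f(415,60,.032),f(392,550,.032)
ang=lambda p,q:np.arctan2(*(q-p)[::-1])
print('tail yaws',ang(*A)-np.pi/2,ang(*B)-np.pi/2,'edge',ang(*E))
print('screw',f(638,462,.077),'nut',f(660,452,.0485))
n=lambda P,y:np.dot(P-f(638,462,.077),[np.cos(y),np.sin(y)])
for y in (-.15,-.1,-.05): print(y,[round(n(P,y),4) for P in (*A,*B)])
d=at(c2,(128.0,254.7),robot.get_obs()['position'][2]+.0025,robot.get_obs())
ob=robot.get_obs(); M=R.from_quat(ob['tool_rot']).as_matrix(); print('ring in tool',M.T@(d-ob['position']))
# nut yellow in top view
c=snap('top'); g=c['frame'][170:200,270:300].astype(int); m=(g[...,0]-g[...,2]>50); w=np.argwhere(m); print(len(w), at(c,(w.max(0)+w.min(0))/2+[170,270],.045), at(c,w.mean(0)+[170,270],.045))
E
```

```text
-3.1209
tail yaws -0.151907950493966 -0.1701017093900863 edge -0.16119188958651728
screw [0.5102578 0.0087637] nut [0.51616793 0.00808804]
-0.15 [np.float64(-0.0233), np.float64(-0.0231), np.float64(0.0348), np.float64(0.0365)]
-0.1 [np.float64(-0.029), np.float64(-0.0228), np.float64(0.0288), np.float64(0.0349)]
-0.05 [np.float64(-0.0346), np.float64(-0.0225), np.float64(0.0228), np.float64(0.0332)]
ring in tool [ 0.06440635  0.00044484 -0.00250228]
126 [0.4969     0.02133182 0.045     ] [0.4816949  0.01894587 0.045     ]
```

```bash
python3 - <<'E'
from h import *
go([.5256,.043,.12],1.411); go([.5256,.12,.12],1.411);go([.5047,-.0559,.12],1.411)
E
```

```text
rows [-0.3307  0.2653  0.1939] 0.0311
rows [-0.0742  0.2745  0.1939] 0.0311
rows [-0.6576  0.1839  0.194 ] 0.0311
```

```bash
python3 -m handwheel '[[-0.03,0.1,0.05,0.015],[-0.07,0.2,0.1,0.031],[-0.07,0.274,0.15,0.031],[-0.2,0.27,0.18,0.031],[-0.33,0.265,0.18,0.031],[-0.43,0.24,0.18,0.031],[-0.53,0.22,0.18,0.031],[-0.6,0.2,0.18,0.031],[-0.658,0.19,0.18,0.031],[-0.658,0.184,0.18,0.031],[-0.658,0.184,0.18,0.031],[-0.658,0.184,0.18,0.031]]'
python3 - <<'E'
from h import *
o=robot.get_obs(); c=snap('wrist','w3'); print(o['position'],yaw(o),o['ft_force'])
cv2.imwrite('pics/w3b.png',cv2.resize(c['frame'][40:220,136:376][:,:,::-1],(800,600),interpolation=cv2.INTER_CUBIC))
E
```

```text
time: 10.65
position: [0.5045, -0.0555, 0.1243]
tool_rot: [0.761, 0.648, 0.0, -0.0]
ft_force: [0.1, -0.1, -3.3]
grip_width: 0.0134
grip_force: 40.0
[ 0.50454065 -0.05549508  0.12431921] 1.4111157599765145 [ 0.05990419 -0.1374456  -3.26614165]
```

View pics/w3b.png

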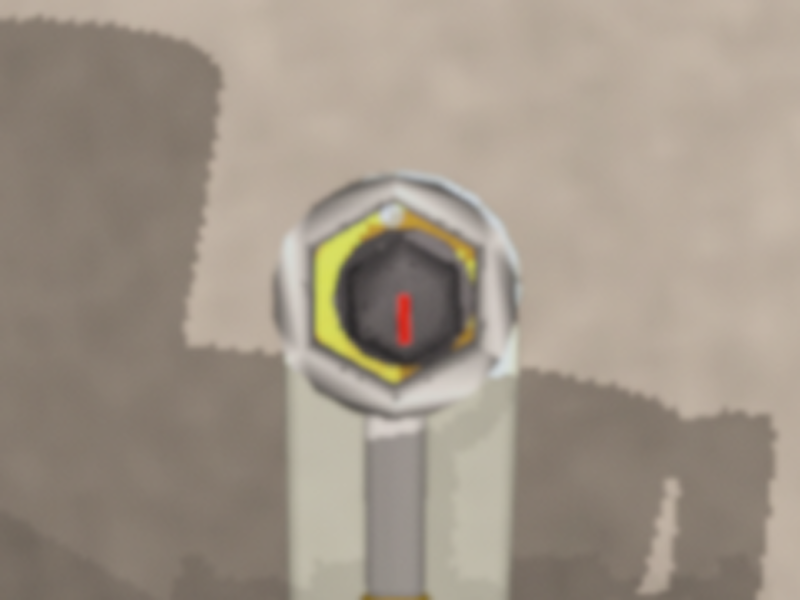

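The ring is above the screw: ring hole centre at (396,297), screw head centre at (403,298), with its red mark in line with the handle.

```bash
python3 - <<'E'
from h import *
o=robot.get_obs(); c=snap('wrist'); p=lambda x,y:(40+y*.3-.35,136+x*.3-.35)
a=at(c,p(396,297),o['position'][2]+.0025,o); b=at(c,p(403,298),.072,o); M=R.from_quat(o['tool_rot']).as_matrix()
print(o['position'],a,b,M.T@(b-a), (M.T@(b-a))/.3)
E
```

```text
[ 0.50468891 -0.05516617  0.12434913] [0.51543935 0.00801395 0.12684913] [0.51627434 0.0035396  0.072     ] [-0.0043069   0.00154298  0.05484718] [-0.01435635  0.00514327  0.18282394]
```

```bash
python3 -m handwheel '[[-0.0145,0.005,0.0,0],[-0.0145,0.005,0.04,0],[-0.0145,0.005,0.08,0],[-0.0145,0.005,0.1,0],[-0.0145,0.005,0.12,0],[-0.0145,0.005,0.13,0],[-0.0145,0.005,0.14,0],[-0.0145,0.005,0.14,0]]'
python3 -m handwheel '[[0,0,0.006,0],[0,0,0.012,0],[0,0,0.018,0],[0,0,0.018,0]]'
```

```text
time: 11.42
position: [0.5055, -0.0604, 0.082]
tool_rot: [0.761, 0.649, -0.0, -0.0]
ft_force: [0.8, -0.3, -2.5]
grip_width: 0.0137
grip_force: 40.0
time: 11.75
position: [0.5055, -0.0606, 0.0768]
tool_rot: [0.761, 0.648, -0.0, -0.0]
ft_force: [-0.3, 0.7, -2.6]
grip_width: 0.0135
grip_force: 40.0
```

```bash
python3 -m handwheel '[[0,0,0.006,0],[0,0,0.012,0],[0,0,0.018,0],[0,0,0.022,0],[0,0,0.022,0]]'
python3 - <<'E'
from h import *
o=robot.get_obs(); c=snap('wrist','w4'); print(o['position'],yaw(o),o['ft_force'],o['moment'])
cv2.imwrite('pics/w4b.png',cv2.resize(c['frame'][40:220,136:376][:,:,::-1],(640,480),interpolation=cv2.INTER_CUBIC))
E
```

```text
time: 12.17
position: [0.5053, -0.0605, 0.07]
tool_rot: [0.761, 0.648, -0.0, -0.0]
ft_force: [0.7, 0.5, -2.4]
grip_width: 0.0135
grip_force: 40.0
[ 0.50534611 -0.06051474  0.07002344] 1.4111758444709126 [ 0.74735347  0.47126317 -2.42005917] [-0.07849647 -0.04653179 -0.05855352]
```

View pics/w4b.png

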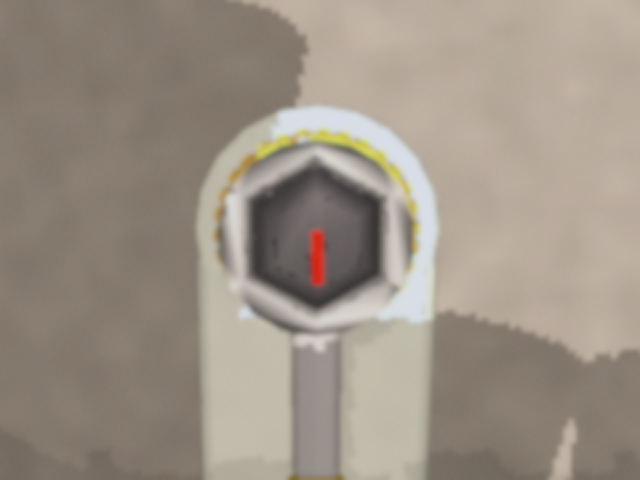

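The ring is fully down over the hexagon (centre (316,232)), with the handle straight along the tail. I'll release, rise and move over the nut.

```bash
python3 -m handwheel '[[0,0,0,0],[0,0,0,0],[0,0,0,0],[0,0,0,0],[0,0,0,0]]' 50
python3 -m handwheel '[[0,0,-0.07,0],[0,0,-0.16,0],[0.08,0,-0.16,-0.02],[0.16,0,-0.16,-0.04],[0.213,0.001,-0.16,-0.06],[0.213,0.001,-0.16,-0.08],[0.213,0.001,-0.16,-0.1],[0.213,0.001,-0.16,-0.1]]' 100
python3 - <<'E'
from h import *
o=robot.get_obs(); print(o['position'],yaw(o),o['q'],o['moment'],o['grip_width'])
go([.5158,.0033,.0435],1.411+.63)
E
```

```text
time: 12.63
position: [0.5057, -0.0606, 0.0706]
tool_rot: [0.761, 0.648, 0.0, 0.0]
ft_force: [0.1, -0.3, -0.0]
grip_width: 0.0382
grip_force: 0.0
time: 13.3
position: [0.516, 0.003, 0.1185]
tool_rot: [0.522, 0.853, 0.0, 0.0]
ft_force: [-0.4, -0.1, 0.7]
grip_width: 0.0842
grip_force: 0.0
[0.51597941 0.00298872 0.11851182] 2.0427785864552983 [-2.11008364e-01  5.53377155e-01  1.80698619e+00 -3.69532306e-05
  7.80967945e-01 -6.82964399e-01] [-0.00932407 -0.12882276  0.01465692] 0.08419683296015018
rows [ 1.2e-03 -1.0e-04  2.5e-01] 0.0003
```

```bash
python3 -m handwheel '[[0,0,0.06,0],[0,0,0.12,0],[0,0,0.18,0],[0,0,0.22,0],[0,0,0.24,0],[0,0,0.25,0],[0,0,0.25,0]]' 100
python3 -m handwheel '[[0,0,0,0],[0,0,0,0],[0,0,0,0],[0,0,0,0],[0,0,0,0],[0,0,0,0],[0,0,0,0],[0,0,0,0]]' 0 20
python3 -c "
from h import *
o=robot.get_obs();print(o['moment'],o['ft_force'],yaw(o))"
```

```text
time: 13.88
position: [0.5159, 0.0024, 0.043]
tool_rot: [0.524, 0.852, -0.0, -0.0]
ft_force: [1.5, 0.7, 0.6]
grip_width: 0.0871
grip_force: 0.0
time: 14.55
position: [0.5164, 0.0026, 0.0435]
tool_rot: [0.524, 0.852, 0.0, 0.0]
ft_force: [0.5, 0.6, 1.5]
grip_width: 0.0444
grip_force: 20.0
[ 0.17175519 -0.16896963  0.01846437] [0.54390422 0.64276295 1.506391  ] 2.039286806519625
```

```bash
P='from h import *
o=robot.get_obs();print("mom",np.round(o["moment"],3),np.round(o["ft_force"],1),"yaw",round(yaw(o),4),o["grip_width"])'; echo "$P">s.py
python3 -m handwheel '[[0,0,0,0.01],[0,0,0,0.02],[0,0,0,0.03],[0,0,0,0.04],[0,0,0,0.05],[0,0,0,0.06],[0,0,0,0.07],[0,0,0,0.08]]' >/dev/null; python3 s.py
python3 -m handwheel '[[0,0,0,0.01],[0,0,0,0.02],[0,0,0,0.03],[0,0,0,0.04]]' >/dev/null; python3 s.py
```

```text
mom [0.02  0.086 0.05 ] [-0.4 -0.7  1.6] yaw 1.5341 0.04420718873359321
mom [ 0.039  0.066 -0.013] [-0.9 -0.6  1. ] yaw 1.2827 0.04413843846597608
```

```bash
python3 -m handwheel '[[0,0,0,0.01],[0,0,0,0.02],[0,0,0,0.03],[0,0,0,0.04]]' >/dev/null; python3 s.py
python3 -m handwheel '[[0,0,0,0.01],[0,0,0,0.02],[0,0,0,0.03],[0,0,0,0.04],[0,0,0,0.04]]' >/dev/null; python3 s.py
```

```text
mom [0.1   0.155 0.05 ] [-0.2  1.1  1. ] yaw 1.0313 0.04436747856699639
mom [0.218 0.257 0.01 ] [-1.5  0.7  0.4] yaw 0.7816 0.044320930960530684
```

```bash
python3 -m handwheel '[[0,0,0,0],[0,0,0,0],[0,0,0,0],[0,0,0,0],[0,0,0,0],[0,0,0,-0.02],[0,0,0,-0.04],[0,0,0,-0.06],[0,0,0,-0.08],[0,0,0,-0.1],[0,0,0,-0.12],[0,0,0,-0.14],[0,0,0,-0.16],[0,0,0,-0.18],[0,0,0,-0.2],[0,0,0,-0.205],[0,0,0,-0.205]]' 75
python3 s.py
python3 -m handwheel '[[0,0,0,0],[0,0,0,0],[0,0,0,0],[0,0,0,0],[0,0,0,0],[0,0,0,0],[0,0,0,0]]' 0 20;python3 s.py
```

```text
time: 17.72
position: [0.5161, 0.0024, 0.0434]
tool_rot: [0.51, 0.86, 0.0, 0.0]
ft_force: [-0.6, -0.7, -0.3]
grip_width: 0.0651
grip_force: 0.0
mom [-0.018 -0.147  0.012] [-0.6 -0.7 -0.3] yaw 2.0717 0.06513253232541442
time: 18.3
position: [0.5163, 0.0026, 0.0434]
tool_rot: [0.51, 0.86, 0.0, 0.0]
ft_force: [2.0, 1.2, -0.1]
grip_width: 0.0446
grip_force: 20.0
mom [ 0.187 -0.286 -0.002] [ 2.   1.2 -0.1] yaw 2.0707 0.0446169068836694
```

```bash
for i in 1; do python3 -m handwheel '[[0,0,0,0.01],[0,0,0,0.02],[0,0,0,0.03],[0,0,0,0.03]]' >/dev/null; python3 s.py; done
python3 -m handwheel '[[0,0,0,0.01],[0,0,0,0.02],[0,0,0,0.03],[0,0,0,0.03]]' >/dev/null; python3 s.py
```

```text
mom [ 0.175 -0.179 -0.026] [0.4 1.2 0.5] yaw 1.8813 0.04412028821595202
mom [ 0.048 -0.169 -0.027] [0.1 0.1 0.4] yaw 1.6942 0.04448305155675934
```

```bash
python3 -m handwheel '[[0,0,0,0.01],[0,0,0,0.02],[0,0,0,0.02]]' >/dev/null; python3 s.py
python3 -m handwheel '[[0,0,0,0.01],[0,0,0,0.015],[0,0,0,0.015]]' >/dev/null; python3 s.py
python3 -m handwheel '[[0,0,0,0.005],[0,0,0,0.01],[0,0,0,0.01]]' >/dev/null; python3 s.py
```

```text
mom [0.058 0.009 0.048] [-0.3  0.3  1. ] yaw 1.5704 0.04409474684618311
mom [ 0.06  -0.055  0.205] [ 0.2  0.4 -0.4] yaw 1.4774 0.044168321975417604
mom [0.115 0.05  0.223] [-0.2  0.   1.4] yaw 1.4143 0.04424790966076455
```

```bash
python3 -m handwheel '[[0,0,0,0],[0,0,0,0],[0,0,0,0.003],[0,0,0,0.006],[0,0,0,0.009],[0,0,0,0.012],[0,0,0,0.012]]' 0 50; python3 s.py
python3 -m handwheel '[[0,0,0,0.0015],[0,0,0,0.003],[0,0,0,0.003]]' >/dev/null; python3 s.py
python3 -m handwheel '[[0,0,0,0.0015],[0,0,0,0.003],[0,0,0,0.003]]' >/dev/null; python3 s.py
```

```text
time: 20.3
position: [0.5155, 0.0026, 0.0433]
tool_rot: [0.785, 0.619, -0.0, -0.0]
ft_force: [-1.4, 0.9, 0.1]
grip_width: 0.0436
grip_force: 50.0
mom [0.06  0.334 0.525] [-1.4  0.9  0.1] yaw 1.3357 0.043552375065552824
mom [0.178 0.294 0.557] [-1.3 -0.3  1.4] yaw 1.3171 0.043615452431750044
mom [0.188 0.461 0.697] [-1.5  0.8  1.6] yaw 1.2979 0.04356613597121802
```

```bash
python3 -m handwheel '[[0,0,0,0.0015],[0,0,0,0.0015]]' >/dev/null; python3 s.py
python3 -m handwheel '[[0,0,0,0],[0,0,0,0]]' >/dev/null; python3 s.py
```

```text
mom [0.213 0.56  0.795] [-2.5  0.3  1.2] yaw 1.2886 0.04389067863102252
mom [0.181 0.625 0.763] [-2.9  1.4  1.1] yaw 1.2888 0.043679730710600904
```

```bash
python3 -m handwheel '[[0,0,0,0.001],[0,0,0,0.002],[0,0,0,0.002]]' >/dev/null; python3 s.py
python3 -m handwheel '[[0,0,0,0],[0,0,0,0],[0,0,0,0]]' >/dev/null; python3 s.py
```

```text
mom [0.231 0.733 0.808] [-2.8  1.1  1.9] yaw 1.276 0.04390298116214298
mom [0.261 0.836 0.788] [-3.3  1.   1.3] yaw 1.2762 0.04340583967784178
```

```bash
python3 -m handwheel '[[0,0,0,0],[0,0,0,0.001],[0,0,0,0.002],[0,0,0,0.002]]' 0 60 >/dev/null; python3 s.py
python3 -m handwheel '[[0,0,0,0],[0,0,0,0],[0,0,0,0]]' >/dev/null; python3 s.py
```

```text
mom [0.247 0.911 0.769] [-5.3  1.8  1.2] yaw 1.2633 0.04343232239602888
mom [0.312 1.011 0.844] [-5.   1.4  1.6] yaw 1.2635 0.04381191612437099
```

```bash
python3 -m handwheel '[[0,0,0,0],[0,0,0,0],[0,0,0,0],[0,0,0,0],[0,0,0,0],[0,0,0,0],[0,0,-0.06,0],[0,0,-0.16,0],[0,0,-0.26,0],[-0.07,0,-0.36,0.005],[-0.14,0,-0.4,0.01],[-0.213,0,-0.4,0.01],[-0.213,0,-0.4,0.01]]' 80
python3 s.py
python3 - <<'E'
from h import *
o=robot.get_obs(); c=snap('wrist','w5'); print(o['position'],yaw(o),o['ft_force'])
cv2.imwrite('pics/w5b.png',cv2.resize(c['frame'][20:290,76:436][:,:,::-1],(800,600),interpolation=cv2.INTER_CUBIC))
E
```

```text
time: 23.3
position: [0.4974, -0.0614, 0.1649]
tool_rot: [0.826, 0.564, 0.001, 0.002]
ft_force: [0.3, -0.2, 0.3]
grip_width: 0.0696
grip_force: 0.0
mom [ 0.003 -0.054 -0.055] [ 0.3 -0.2  0.3] yaw 1.1978 0.0695581401287883
[ 0.4973723  -0.0613891   0.16490511] 1.1977683617440757 [ 0.3431837  -0.24915934  0.25728003]
```

View pics/w5b.png

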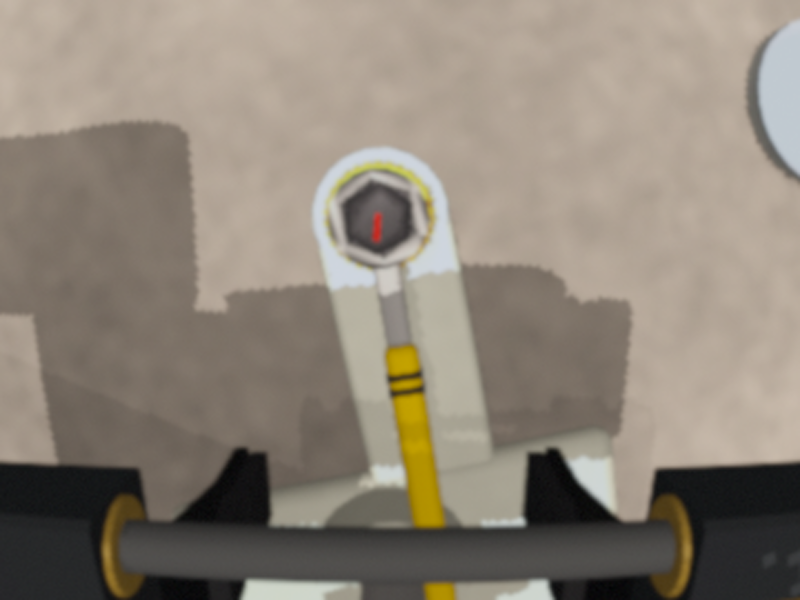

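The nut is done and the spanner is still seated: ring at (380,215), handle through (402,347) and (425,490), resting against the pole.

```bash
python3 - <<'E'
from h import *
o=robot.get_obs(); c=snap('wrist'); q=lambda x,y:at(c,(20+y*.45-.27,76+x*.45-.27),.072,o)[:2]
r,a,b=q(380,215),q(402,347),q(425,490); print(r,a,b,np.linalg.norm(a-r),np.linalg.norm(b-r))
r0=np.array([.5157,.0031])
u=(b-a)/np.linalg.norm(b-a); v=(b-r)/np.linalg.norm(b-r); y1=np.arctan2(*-u[::-1]); y2=np.arctan2(*-v[::-1]); print(y1,y2)
g=r0+v*.065; print(g); go([*g,.0705],y2,o)
E
```

```text
[0.5170148  0.00469111] [ 0.50636327 -0.045019  ] [ 0.49338022 -0.10465513] 0.050838477216456485 0.11187133099634916
1.3564366189977524 1.3579266130983207
[ 0.50196773 -0.06043286]
rows [0.0041 0.0151 0.3122] -0.0256
```

```bash
python3 -m handwheel '[[0.004,0.015,0,-0.0255],[0.004,0.015,0.1,-0.0255],[0.004,0.015,0.2,-0.0255],[0.004,0.015,0.26,-0.0255],[0.004,0.015,0.3,-0.0255],[0.004,0.015,0.312,-0.0255],[0.004,0.015,0.312,-0.0255]]' 60
python3 -m handwheel '[[0,0,0,0],[0,0,0,0],[0,0,0,0],[0,0,0,0],[0,0,0,0],[0,0,0,0],[0,0,0,0],[0,0,0,0]]' 0 40; python3 s.py
```

```text
time: 23.98
position: [0.5006, -0.0578, 0.0683]
tool_rot: [0.777, 0.629, -0.001, -0.001]
ft_force: [-0.6, -0.0, 0.6]
grip_width: 0.0522
grip_force: 0.0
time: 24.65
position: [0.5023, -0.0593, 0.0701]
tool_rot: [0.777, 0.629, 0.001, 0.001]
ft_force: [1.0, -0.1, 1.8]
grip_width: 0.0136
grip_force: 40.0
mom [ 0.036 -0.303 -0.044] [ 1.  -0.1  1.8] yaw 1.3605 0.013642101256452458
```

```bash
python3 -m handwheel '[[0,0.004,0,-0.003],[0,0.008,0,-0.006],[0,0.013,0,-0.01],[0,0.013,0,-0.01]]' ; python3 s.py
python3 -m handwheel '[[0,0,-0.005,0],[0,0,-0.01,0],[0,0,-0.015,0],[0,0,-0.02,0]]'; python3 s.py
```

```text
time: 24.98
position: [0.5055, -0.0598, 0.0701]
tool_rot: [0.757, 0.653, 0.0, 0.0]
ft_force: [-0.9, 0.7, 5.3]
grip_width: 0.0137
grip_force: 40.1
mom [ 0.012 -0.072 -0.297] [-0.9  0.7  5.3] yaw 1.4243 0.013697719707817751
time: 25.32
position: [0.5048, -0.0595, 0.0748]
tool_rot: [0.757, 0.653, -0.0, -0.001]
ft_force: [2.2, 0.7, -12.6]
grip_width: 0.0135
grip_force: 40.0
mom [-0.174 -0.569 -0.323] [  2.2   0.7 -12.6] yaw 1.4235 0.013516972524525349
```

```bash
python3 -m handwheel '[[0,-0.003,0,0.0025],[0,-0.0065,0,0.005],[0,-0.0065,0,0.005]]' >/dev/null; python3 s.py
python3 -m handwheel '[[0,0,-0.006,0],[0,0,-0.012,0],[0,0,-0.018,0],[0,0,-0.025,0]]'; python3 s.py
```

```text
mom [-0.053 -0.6   -0.223] [ 2.6  2.3 -9.2] yaw 1.3914 0.013361564887256538
time: 25.9
position: [0.5029, -0.0585, 0.0832]
tool_rot: [0.768, 0.641, 0.0, -0.001]
ft_force: [5.0, 6.5, -11.4]
grip_width: 0.0133
grip_force: 40.0
mom [ 0.635 -0.843 -0.271] [  5.    6.5 -11.4] yaw 1.391 0.013298058476944534
```

```bash
python3 -m handwheel '[[0.002,0.002,-0.008,0.002],[0.004,0.004,-0.016,0.003],[0.004,0.004,-0.025,0.003],[0.004,0.004,-0.035,0.003]]'; python3 s.py
python3 - <<'E'
from h import *
o=robot.get_obs(); c=snap('wrist','w6'); 
cv2.imwrite('pics/w6b.png',cv2.resize(c['frame'][20:290,76:436][:,:,::-1],(640,480),interpolation=cv2.INTER_CUBIC))
E
```

```text
time: 26.23
position: [0.5029, -0.0565, 0.0934]
tool_rot: [0.774, 0.634, -0.0, -0.002]
ft_force: [3.4, 9.7, -11.4]
grip_width: 0.0131
grip_force: 40.0
mom [ 1.433 -0.671 -0.201] [  3.4   9.7 -11.4] yaw 1.3724 0.013116474473132843
```

View pics/w6b.png

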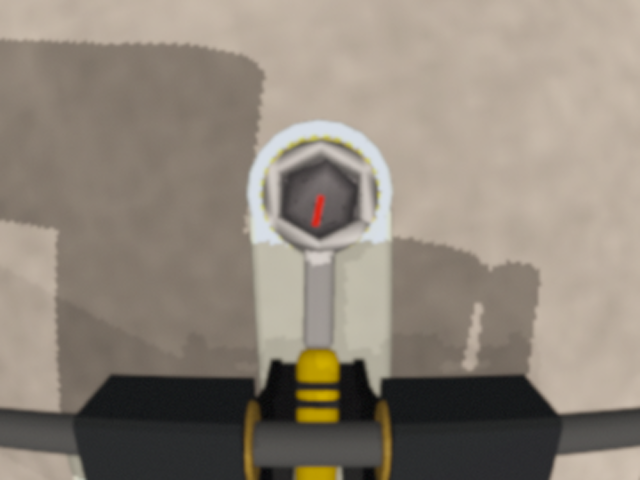

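The spanner has tilted: its ring is still on the head at (318,195) while the handle is raised. The red mark is about 0.17 rad clockwise of the handle, so the ring's play is used up on that side. I'll seat it again, back the screw off slightly and then centre the play before lifting.

```bash
python3 - <<'E'
from h import *
go([.5029,-.0602,.0708],1.372)
E
python3 -m handwheel '[[-0.003,0,0.02,0],[-0.006,0,0.04,0],[-0.01,0,0.055,0],[-0.012,0,0.065,0],[-0.013,0,0.072,0],[-0.013,0,0.074,0],[-0.013,0,0.074,0]]'; python3 s.py
```

```text
rows [-0.0126  0.0021  0.077 ] 0.0001
time: 26.87
position: [0.5029, -0.0618, 0.0718]
tool_rot: [0.773, 0.634, -0.0, -0.001]
ft_force: [-1.4, 4.8, 5.2]
grip_width: 0.0136
grip_force: 40.0
mom [1.175 0.075 0.053] [-1.4  4.8  5.2] yaw 1.3732 0.01362365593789517
```

```bash
python3 -m handwheel '[[0,0,0,0],[0,0,0,0],[0,0,0,0],[0,0,0.004,0],[0,0,0.004,0]]' 35; python3 s.py
python3 - <<'E'
from h import *
o=robot.get_obs(); c=snap('wrist','w7'); f=c['frame'].astype(int)
m=((f[...,0]>140)&(f[...,1]<80)&(f[...,2]<80)); m[:,:150]=0; m[:,350:]=0; w=np.argwhere(m); w=w[(w[:,0]<180)]
P=np.array([at(c,p,.077,o)[:2] for p in w]); vx,vy,x0,y0=cv2.fitLine(P.astype(np.float32),cv2.DIST_L2,0,.01,.01).ravel(); print('mark',len(w),w.mean(0),np.arctan2(vy,vx)%np.pi)
cv2.imwrite('pics/w7b.png',cv2.resize(c['frame'][20:290,76:436][:,:,::-1],(800,600),interpolation=cv2.INTER_CUBIC))
for n,p in [('w3',None),('w5',None),('w6',None)]:
    g=cv2.imread(f'pics/{n}.png')[:,:,::-1].astype(int); m=((g[...,0]>140)&(g[...,1]<80)&(g[...,2]<80)); m[:,:150]=0; m[:,350:]=0; m[180:]=0
    w=np.argwhere(m).astype(np.float32); v=cv2.fitLine(w[:,::-1].copy(),cv2.DIST_L2,0,.01,.01).ravel(); print(n,len(w),'img angle from vertical',np.arctan(-v[0]/v[1]))
E
```

```text
time: 27.28
position: [0.5041, -0.0629, 0.0702]
tool_rot: [0.773, 0.634, -0.0, 0.0]
ft_force: [0.3, 0.3, -0.4]
grip_width: 0.0295
grip_force: 0.0
mom [-0.002 -0.071 -0.007] [ 0.3  0.3 -0.4] yaw 1.3735 0.02954938304821779
mark 103 [131.68932039 249.63106796] 1.1847208
w3 63 img angle from vertical 0.029119568
w5 43 img angle from vertical 0.06949182
w6 85 img angle from vertical 0.2115955
```

View pics/w7b.png

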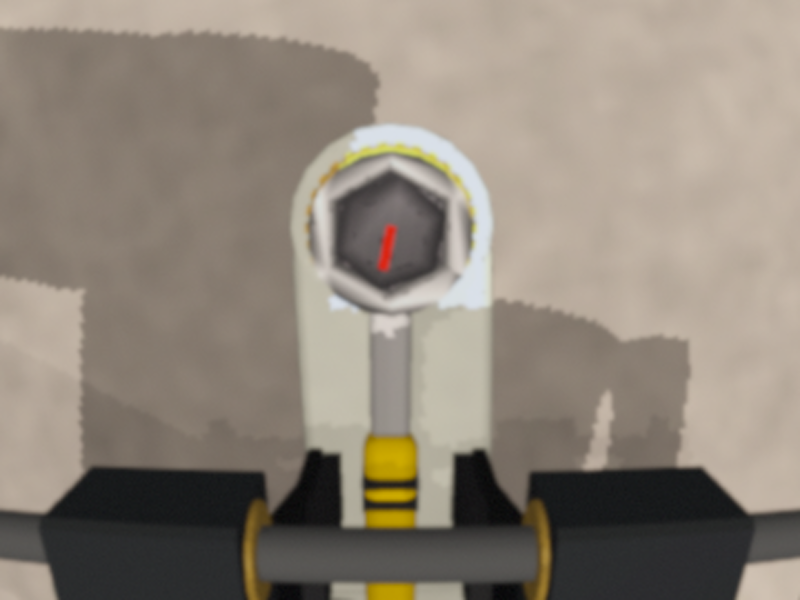

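The spanner lies level again with the ring at (390,232). The mark (388,248) is about 0.16 rad clockwise of the handle and the screw is at about 0.2 rad. I'll regrip and turn handle and screw anticlockwise together a little.

```bash
python3 -m handwheel '[[0,0,0,0],[0,0,0,0],[0,0,0,0],[0,0,0,0],[0,0,0,0]]' 0 50 >/dev/null; python3 s.py
python3 -m handwheel '[[0,0.0065,0,-0.0048],[0,0.013,0,-0.0096],[0,0.013,0,-0.0096]]' >/dev/null; python3 s.py
python3 -m handwheel '[[0,0.0065,0,-0.0048],[0.001,0.013,0,-0.0096],[0.001,0.013,0,-0.0096]]' >/dev/null; python3 s.py
```

```text
mom [-0.123  0.276 -0.003] [-2.  -0.5  0.6] yaw 1.3739 0.013661016120925736
mom [-0.002  0.314 -0.001] [-2.3  0.7  0.6] yaw 1.4343 0.013284986918503104
mom [-0.157  0.266  0.037] [-2.  -0.9 -0.3] yaw 1.4944 0.013606695101863454
```

```bash
cat > mk.py <<'E'
from h import *
o=robot.get_obs(); c=snap('wrist'); f=c['frame'].astype(int)
m=((f[...,0]>140)&(f[...,1]<80)&(f[...,2]<80)); m[:,:150]=0; m[:,350:]=0; m[180:]=0; w=np.argwhere(m)
P=np.array([at(c,p,.077,o)[:2] for p in w]); v=cv2.fitLine(P.astype(np.float32),cv2.DIST_L2,0,.01,.01).ravel(); print('mark',len(w),'mark yaw',np.arctan2(v[1],v[0])%np.pi,'tool yaw',yaw(o),o['time'])
E
python3 mk.py
```

```text
mark 108 mark yaw 1.2876276 tool yaw 1.4944012142499414 28.25
```

```bash
python3 -m handwheel '[[0,-0.007,0,0.005],[-0.001,-0.014,0,0.01],[-0.001,-0.02,0,0.0145],[-0.001,-0.0245,0,0.018],[-0.001,-0.0245,0,0.018]]' >/dev/null; python3 s.py; python3 mk.py
python3 -m handwheel '[[0,0,-0.004,0],[0,0,-0.008,0],[0,0,-0.012,0],[0,0,-0.016,0]]' >/dev/null; python3 s.py
```

```text
mom [0.212 0.041 0.084] [-0.7  1.5 -2.4] yaw 1.3799 0.01328302378478034
mark 104 mark yaw 1.3105491 tool yaw 1.3798530026644036 28.7167
mom [0.277 0.14  0.01 ] [-0.9  2.2 -3.8] yaw 1.3812 0.01360184999496453
```

Now free (vertical load is just the spanner's weight). Lifting on.

```bash
python3 -m handwheel '[[0,0,-0.01,0],[0,0,-0.02,0],[0,0,-0.03,0],[0,0,-0.05,0],[0,0,-0.07,0]]' >/dev/null; python3 s.py
python3 -m handwheel '[[0,0,-0.04,0],[0,0,-0.08,0],[0,0,-0.12,0],[0,0,-0.12,0]]'; python3 s.py; python3 mk.py
python3 - <<'E'
from h import *
o=robot.get_obs(); c=snap('wrist','w8')
cv2.imwrite('pics/w8b.png',cv2.resize(c['frame'][20:290,76:436][:,:,::-1],(640,480),interpolation=cv2.INTER_CUBIC))
go([.5235,.04,.125],1.42); go([.4416,.15,.18],1.608)
E
```

```text
mom [-0.017 -0.076 -0.021] [-0.4  0.3 -2.5] yaw 1.3807 0.013411102005691459
time: 29.85
position: [0.506, -0.0637, 0.1347]
tool_rot: [0.771, 0.637, 0.002, 0.003]
ft_force: [0.1, -0.9, -1.7]
grip_width: 0.0134
grip_force: 50.0
mom [-0.063 -0.047 -0.035] [ 0.1 -0.9 -1.7] yaw 1.3809 0.013369192489534193
mark 61 mark yaw 1.2814581 tool yaw 1.380948719382696 29.85
rows [ 0.35   -0.0035  0.0261] -0.0062
rows [ 0.6585 -0.3404 -0.1581] -0.0361
```

View pics/w8b.png

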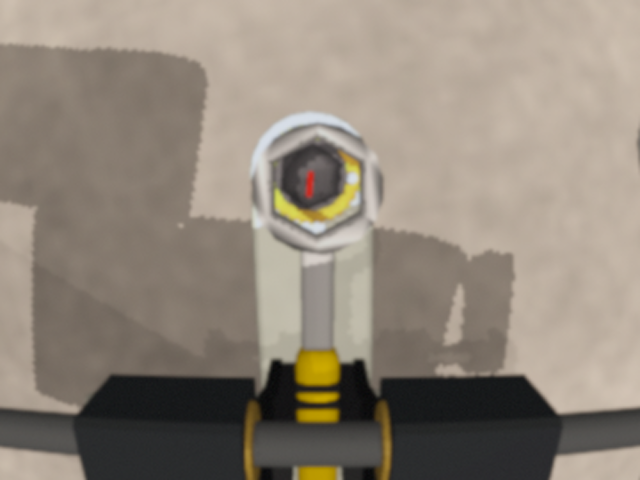

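The spanner is clear of the screw at (318,182), which stands at about 0.1 rad. Now I'll carry it back.

```bash
python3 -m handwheel '[[0.08,0,-0.03,0],[0.2,0,-0.06,0],[0.35,0,-0.1,-0.006],[0.5,-0.15,-0.15,-0.02],[0.658,-0.3,-0.158,-0.036],[0.658,-0.34,-0.158,-0.036],[0.658,-0.34,-0.158,-0.036]]'
python3 - <<'E'
from h import *
go([.4416,.2862,.1],.034-np.pi);go([.4416,.2862,.0155],.034-np.pi)
E
```

```text
time: 30.53
position: [0.4359, 0.153, 0.1788]
tool_rot: [0.693, 0.721, -0.002, -0.003]
ft_force: [-0.5, -0.4, -3.2]
grip_width: 0.0133
grip_force: 50.0
rows [0.4428 0.0383 0.263 ] -0.2492
rows [0.4425 0.0401 0.5446] -0.2492
```

```bash
python3 -m handwheel '[[0.1,0.038,0,-0.02],[0.2,0.038,0,-0.04],[0.3,0.038,0,-0.06],[0.4,0.038,0,-0.08],[0.443,0.038,0,-0.1],[0.443,0.038,0,-0.12],[0.443,0.038,0,-0.14],[0.443,0.038,0,-0.16],[0.443,0.038,0.05,-0.18],[0.443,0.038,0.1,-0.2],[0.443,0.038,0.2,-0.22],[0.443,0.038,0.3,-0.24],[0.443,0.038,0.38,-0.249],[0.443,0.038,0.42,-0.249],[0.443,0.038,0.45,-0.249],[0.443,0.038,0.45,-0.249]]'
python3 - <<'E'
from h import *
go([.4416,.2862,.0150],.034-np.pi); spanner_pose(.05)
E
```

```text
time: 31.87
position: [0.4464, 0.2827, 0.0422]
tool_rot: [-0.015, 1.0, -0.001, -0.002]
ft_force: [0.0, -0.1, -1.3]
grip_width: 0.0136
grip_force: 50.0
rows [0.0154 0.0124 0.0908] -0.0007
conf 0.79 yaw 0.028 ring [0.3807 0.2792] lat ring -0.0001 ringwidth 0.0365 ringcircle [0.3805 0.2788] grip [0.4456 0.281 ] yellow s from ring [0.045 0.105]
```

```bash
python3 -m handwheel '[[0.005,0.004,0.03,0],[0.01,0.008,0.055,0],[0.015,0.012,0.07,0],[0.015,0.012,0.08,0],[0.015,0.012,0.088,0],[0.015,0.012,0.091,0],[0.015,0.012,0.091,0]]'
python3 -m handwheel '[[0,0,0,0],[0,0,0,0],[0,0,0,0],[0,0,0,0],[0,0,0,0],[0,0,0,0]]' 60
python3 -m handwheel '[[0,0,-0.08,0],[0,0,-0.16,0],[0,0,-0.3,0],[0,0,-0.4,0],[0,0,-0.5,0],[0,0,-0.5,0]]' 60
python3 - <<'E'
from h import *
spanner_pose(); spanner_pose(.016,'top')
o=robot.get_obs(); c=snap('wrist','w9')
for d in vision.look_for('wrist','small_spanner')[:1]+vision.look_for('wrist','mat')[:1]: print(d['conf'],at(c,d['point'],.01,o))
E
```

```text
time: 32.55
position: [0.4432, 0.2867, 0.0171]
tool_rot: [-0.015, 1.0, -0.0, -0.0]
ft_force: [0.3, -0.4, -1.0]
grip_width: 0.0134
grip_force: 50.0
time: 33.05
position: [0.4433, 0.2868, 0.0174]
tool_rot: [-0.015, 1.0, 0.0, 0.0]
ft_force: [-0.2, -0.0, 0.4]
grip_width: 0.0453
grip_force: 0.0
time: 33.55
position: [0.4466, 0.2882, 0.1729]
tool_rot: [-0.015, 1.0, 0.002, 0.006]
ft_force: [0.8, 0.8, 0.3]
grip_width: 0.0518
grip_force: 0.0
conf 0.85 yaw -1.660 ring [0.3265 0.6188] lat ring -0.0006 ringwidth 0.0235 ringcircle [0.3266 0.6192] grip [0.3207 0.554 ] yellow s from ring [-0.017  0.12 ]
conf 0.67 yaw 0.030 ring [0.3772 0.2832] lat ring -0.0010 ringwidth 0.0382 ringcircle [0.3769 0.2827] grip [0.4422 0.2852] yellow s from ring [0.049 0.166]
conf 0.78 yaw -1.650 ring [0.3376 0.7697] lat ring 0.0003 ringwidth 0.0430 ringcircle [0.3358 0.7686] grip [0.3324 0.7049] yellow s from ring [0.076 0.262]
0.82 [0.43518468 0.37435113 0.01      ]
0.92 [0.42505189 0.31516462 0.01      ]
```

```bash
python3 -c "
from rig import job
print(job.hand_in())"
```

```text
the job is handed in; nothing more can be done
None
```

I tightened the jam nut to about 0.8 N m by the wrist sensor with the spanner holding the screw, put the spanner back flat on the mat and handed the job in. No verdict came back. Afterwards the ring jammed as I lifted it off, so I turned the screw about 0.15 rad anticlockwise to free it: the screw is now about 0.1 rad off its setting, and I did not re-measure the nut's tightness.

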